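# Turn the block on the gauging slide and run it to its detent

## Task

Lift the square metal block out of its nest on the gauging slide, give it a quarter turn so that its step faces the side with the gauge bar, and set it fully down in the nest again. Then grip the slide's upright black handle and move the slide along its rails until you feel the sprung ball drop into its notch, without running on to the end stop. Finish there, with the slide standing still at the notch and the fingers still gripping the handle; leave the other things on the bench alone.

Things in the scene. Friction and masses are not known exactly. Their poses are not given: they have to be found in the camera images.
- slide_base: Fixed grey slide base, 92 x 310 mm, with two steel guide rails along its y and an upright aluminium stop block (top at z 48 mm) at each end. Origin: centre of its underside, on the bench; z up. Its +x side (away from the robot) bears the gauge bar; the slide travels along its -y (to the robot's right). It stands at a varying place and yaw.
- gauge_bar (a point): Centre of the underside of the tip of the steel gauge bar, fixed to slide_base by a dark post at the far side; axes as slide_base. The bar is 24 mm wide along y, 8 mm thick (z 65.5 to 73.5 mm) and its tip is 15.5 mm from the slide's centre line, on the +x side. With the block the right way round the bar passes freely into its step; any other way the block runs against it.
- slide (a joint): Travel of the slide's carriage along -y of slide_base, in m: 0 to 0.15, where it meets the end stop. It starts at 0, the +y end. Friction about 1.5 N. The notch lies somewhere between 0.08 and 0.12, different each time.
- ball (a joint): Drop of the sprung 14 mm ball under the nest's centre, in m: 0 to 0.0005 riding on the steel strip between the rails, about 0.0035 seated in the strip's only notch, a gap 12 mm wide and 3 mm deep. It starts to drop 6 mm before the notch's centre; the slide is then pulled towards the centre with 2 to 5 N; past the centre it is held back, and leaving the notch takes 8 to 16 N along the rail.
- nest (a point): Centre of the nest's floor on the carriage (z 40 mm over the bench), axes as slide_base; moves with the carriage. The nest is a pocket 54 mm square at the floor whose four low walls (4 mm thick, 7 mm high) lean outwards to 59 mm at the mouth; open at the corners.
- carriage: The slide's aluminium carriage, 74 x 132 mm, top face at z 40 mm, axes as slide_base. Origin: below the nest's centre, at z 30 mm. It bears the nest and, centred 78 mm from the nest on the +y side, the upright black handle: 14 mm thick along x, 28 mm long along y, 42 mm high (top at z 82 mm).
- handle_grip (a point): Point on the handle's axis 10 mm below its top (z 72 mm); axes as slide_base.
- block: Loose bare aluminium block, 50 x 50 mm, 36 mm high, about 0.2 kg. Origin: centre of its underside, z up. A step (rebate) 14 mm deep and 14 mm high is cut along the whole top edge on its own +x side; its +y and -y faces are plain over the full height. It starts seated in the nest with the step facing -y of slide_base; wanted: facing +x of slide_base, a quarter turn anticlockwise seen from above.
- step (a point): Middle of the step's floor on the block: 18 mm along the block's +x, 22 mm above its underside.
- flux_tin: Bystander: round white tin, 52 mm across, 22 mm high. Origin: centre of its underside.
- flux_brush: Bystander: brush with wooden handle, 160 x 18 x 12 mm, lying. Origin: centre of its underside.
- tape_roll: Bystander: blue roll of tape, 72 mm across, 19 mm high, lying flat. Origin: centre of its underside.
Things that resemble listed ones, but are neither listed nor needed, are in the scene too. What is meant by the block is not brown, green or red, and is the smaller of those in its own colour.

How it is judged:
By the outcome, as a careful person would: the job done as asked, in the order asked, and still so for the second after the job is handed in, while the arm keeps its last pose, push and grip.
It also fails if it takes over 69 s, if anything falls off the work surface, if the arm or the gripper's body presses on something with over 40 N, if the wrist force passes 120 N, or if a joint passes its speed limit or range.

## Robot

A 6-joint arm with a two-finger parallel gripper is mounted at the origin on a cart in front of the work surface, level with it; the furniture and walls round the work are solid. World frame = base frame: x ahead of the robot, y to its left, z up, the work surface at z = 0. Lengths are in m, angles in rad, forces in N, time in s.
With the tool pointing down it reaches from about 0.275 to 0.75 m from the base axis. Payload 10.2 kg.
Tool frame: the origin (TCP) lies between the finger pads, 19 mm behind the fingertips; this is the grasp point; z points along the fingers, y is the direction in which the jaws open and shut (so a half turn about z gives the same grasp; the last joint's range is limited). The gripper opens to 88 mm and grips with 3 to 60 N. Pads are 18 mm wide; open, the fingers measure 123 mm over their backs; the gripper's body (75 mm by 187 mm) begins 45 mm behind the grasp point.
Start: joints at [1.102, 0.313, 1.498, -0, 1.331, -0.223], TCP at [0.128, 0.509, 0.257] pointing down, gripper open.
Joint ranges: [-2.94, 2.94], [-0.97, 2.17], [0.19, 2.56], [-1.23, 4.37], [0.02, 3.11], [-2.88, 2.88]. Speed limits (rad/s): [2.39, 2.39, 3.01, 3.14, 3.14, 3.14].

## Interface

Orientations are given as a unit quaternion [x, y, z, w].
In Python, from station import robot gives the robot as it stands. The module is installed in compiled form; this text tells all that it offers. Calls block until the motion is done:
- robot.movep(position, orientation): joint-space move of the TCP to a pose.
- robot.movel(position, attitude=None, rate=0.15, threshold=None): straight line of the TCP; attitude=None keeps the orientation; rate is the mean speed in m/s. With threshold (N) it stops when the force on the tool has changed by that much, and returns True; else False.
- robot.goto_joints(angles): joint-space move.
- robot.release() and robot.grasp(): open the fingers fully, or close them until they stop; the grip force is fixed at half the most.
- robot.dwell(seconds).
- robot.inverse_kinematics(position, orientation): joint angles nearest the present ones, or None.
- robot.state(): the state.
- robot.get_image(name): name is "scene" or "side" or "wrist"; returns a dict with "frame" (384x512x3 uint8, red, green, blue), "fx", "fy", "cx", "cy" (pixels), "extrinsics" (4x4, takes a point from camera to world coordinates); the wrist camera has in their place "hand_eye" (4x4, takes a point from camera to tool coordinates, whose origin is the TCP and whose axes are the flange's). Camera axes: x right, y down, z forward; pixel columns grow to the right and rows downward; lengths in m; the calibration is good to about 2 mm. A picture is of the moment at which its call begins: read the wrist's pose just before it. There is no depth.
A pose or a line that the arm cannot do raises robot.MotionError and nothing moves.
- robot.hand_in(): hands the job in, once; it reports no verdict.
The state is a dict: "time": time; "joints": joint angles; "qd": joint speeds; "effort": joint torques, N m; "tcp_pos": TCP position; "tool_rot": TCP orientation; "ft_force": force on the tool from outside, world axes, zero at the start; "moment": the same for the moment, N m; "finger_gap": finger opening in m.
Only numpy, scipy, OpenCV 4.12 (cv2) and the standard library are available. Lean on these libraries where they do the work, as an engineer would, in place of code of your own. Each camera call takes 0.05 s, during which the arm holds its last target. There are 200 camera calls.

## Working session

There is one attempt and no reset: what is moved stays moved. The work goes in short steps, each a Python script; the robot and the scene stay as the last script left them, time stands still between calls to the robot, and variables do not carry over. Pictures are saved under pics/ and viewed, about 8 in all and at most 12, crops included, and the job is handed in when it is done.

```bash
mkdir -p pics; cat > h.py <<'E'
import numpy as np, cv2
from scipy.spatial.transform import Rotation as R
from station import robot
def snap(name,fn):
    s=robot.state(); im=robot.get_image(name)
    cv2.imwrite('pics/'+fn,im['frame'][:,:,::-1])
    if 'extrinsics' in im: T=np.array(im['extrinsics'])
    else:
        W=np.eye(4); W[:3,:3]=R.from_quat(s['tool_rot']).as_matrix(); W[:3,3]=s['tcp_pos']; T=W@np.array(im['hand_eye'])
    np.savez('pics/'+fn+'.npz',T=T,k=[im['fx'],im['fy'],im['cx'],im['cy']])
    return im,T
def ray(fn,u,v,z):
    d=np.load('pics/'+fn+'.npz'); T=d['T']; fx,fy,cx,cy=d['k']
    r=T[:3,:3]@np.array([(u-cx)/fx,(v-cy)/fy,1]); o=T[:3,3]
    return o+r*(z-o[2])/r[2]
def proj(fn,P):
    d=np.load('pics/'+fn+'.npz'); T=d['T']; fx,fy,cx,cy=d['k']
    p=(np.asarray(P)-T[:3,3])@T[:3,:3]; return np.c_[fx*p[:,0]/p[:,2]+cx,fy*p[:,1]/p[:,2]+cy]
def down(yaw): # tool z down, tool y axis (jaws) at yaw+90 from world x
    return (R.from_euler('z',yaw)*R.from_euler('x',np.pi)).as_quat()
E
python3 - <<'E'
from h import *
print(robot.state())
for n in('scene','side'):
    im,T=snap(n,n+'1.png'); print(n,T.round(3).tolist(),im['fx'])
a=[cv2.imread(f'pics/{n}1.png') for n in('scene','side')]
for n,i in zip(('scene','side'),a): cv2.imwrite(f'pics/{n}1v.png',cv2.resize(i,(800,600),interpolation=cv2.INTER_CUBIC))
E
```

```text
{'time': 0.0, 'joints': array([ 1.10159260e+00,  3.13418429e-01,  1.49841835e+00,  1.02658194e-05,
        1.33100682e+00, -2.23419546e-01]), 'qd': array([-0.0003464 , -0.00015588, -0.00036068, -0.00152992, -0.00014746,
       -0.00170571]), 'effort': array([ 3.51389599e-04, -4.02212548e+01, -2.52275777e+01,  6.95604994e-02,
        3.51730536e-02, -8.53434290e-05]), 'tcp_pos': array([0.12765885, 0.50901587, 0.25688427]), 'tool_rot': array([ 1.22584185e-01,  9.92457922e-01, -5.86644398e-04, -2.16993073e-04]), 'ft_force': array([ 0.713688  , -0.51402689,  0.90971329]), 'moment': array([0.05771103, 0.01739808, 0.04951073]), 'finger_gap': 0.08792369934891572}
scene [[-0.704, -0.435, 0.562, -0.228], [-0.711, 0.432, -0.555, 0.976], [-0.001, -0.79, -0.613, 0.957], [0.0, 0.0, 0.0, 1.0]] 411.3519656529465
side [[0.281, -0.805, 0.523, -0.114], [-0.96, -0.232, 0.16, -0.052], [-0.007, -0.547, -0.837, 1.188], [0.0, 0.0, 0.0, 1.0]] 456.8295379653601
```

View pics/scene1v.png

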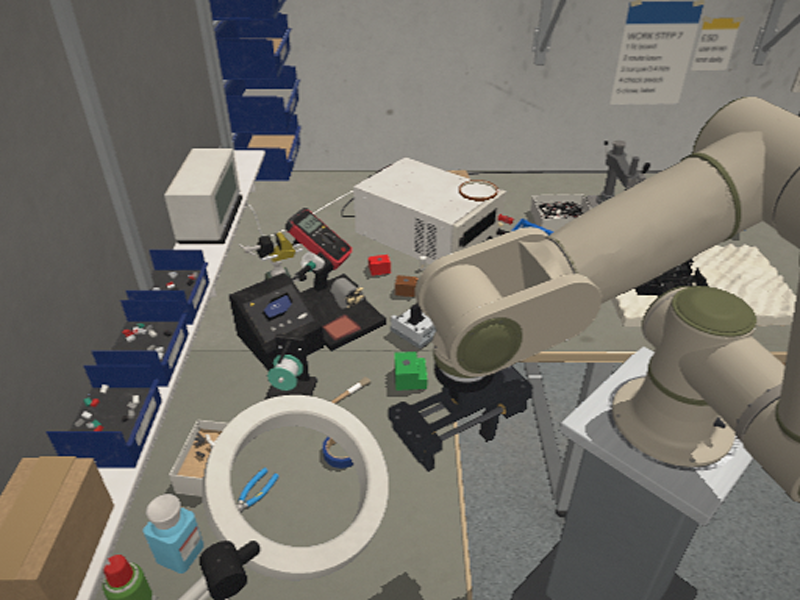

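View pics/side1v.png

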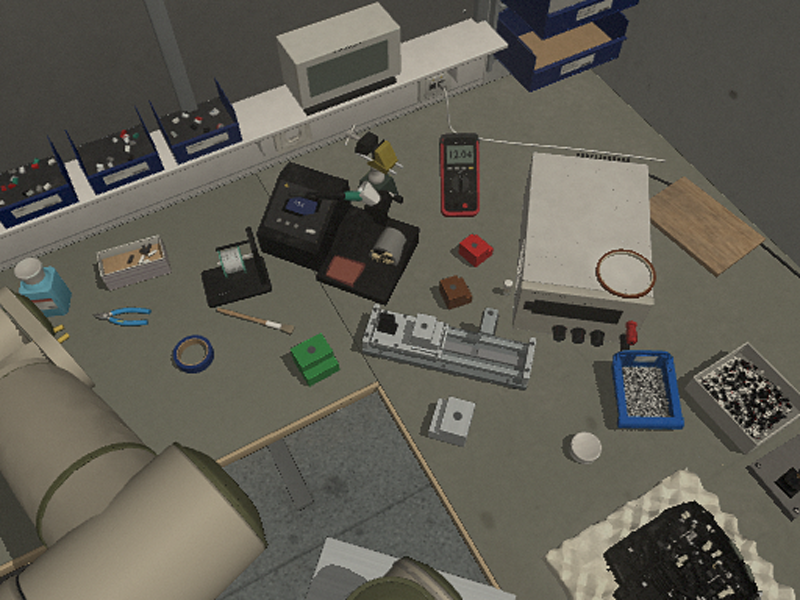

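Side view (800 px scale): the slide base runs from about (370,330) to (532,365), with the black handle at about (388,320), the block at about (427,326) and the gauge post at (488,320). The larger aluminium decoy is at (452,420).

```bash
python3 - <<'E'
from h import *
f=512/800
for n,u,v,z in (('handle',388,317,.082),('block',427,326,.076),('stop1',371,324,.048),('stop2',531,363,.048),('gauge',489,318,.07),('decoy',455,418,.036)):
    print(n,ray('side1.png',u*f,v*f,z).round(3))
h=ray('side1.png',388*f,317*f,.082);b=ray('side1.png',427*f,326*f,.076)
d=h-b; yaw=np.arctan2(d[1],d[0])-np.pi/2; print('yaw',yaw)
im=robot.get_image('wrist'); print(np.array(im['hand_eye']).round(3).tolist(),im['fx'])
for y in (yaw,yaw+np.pi/2,yaw-np.pi/2,yaw+np.pi):
    print(y,robot.inverse_kinematics([b[0],b[1],.27],down(y)))
E
```

```text
handle [0.53  0.167 0.082]
block [0.535 0.094 0.076]
stop1 [0.526 0.199 0.048]
stop2 [ 0.528 -0.101  0.048]
gauge [ 0.586 -0.009  0.07 ]
decoy [0.392 0.005 0.036]
yaw 0.06566456095769535
[[0.001, -0.964, -0.265, 0.067], [1.0, 0.001, -0.0, -0.002], [0.0, -0.265, 0.964, -0.127], [0.0, 0.0, 0.0, 1.0]] 310.6463386591764
0.06566456095769535 [-4.09898407e-02  3.44149581e-01  1.42166516e+00 -4.44089210e-16
  1.37577791e+00  1.46414193e+00]
1.636460887752592 [-0.04098984  0.34414958  1.42166516  0.          1.37577791 -0.1066544 ]
-1.5051317658372012 None
3.2072572145474885 [-0.04098984  0.34414958  1.42166516  0.          1.37577791 -1.67745073]
```

```bash
python3 - <<'E'
from h import *
robot.movep([.535,.10,.27],down(.066+np.pi/2))
robot.dwell(.3)
im,T=snap('wrist','w1.png'); print(robot.state()['time'])
cv2.imwrite('pics/w1v.png',cv2.resize(cv2.imread('pics/w1.png'),(800,600),interpolation=cv2.INTER_CUBIC))
E
```

```text
2.575
```

View pics/w1v.png

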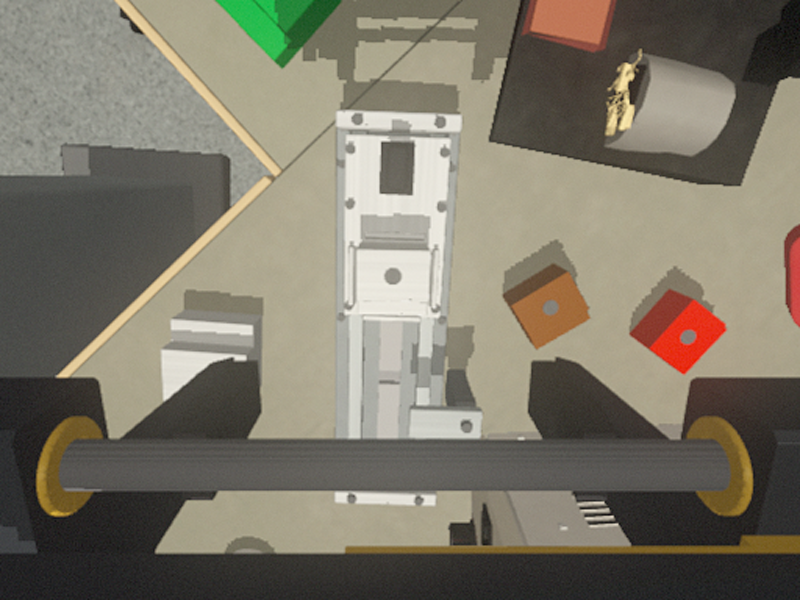

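Wrist view (800 px scale): the handle top spans about (380–414, 142–193) and the block top about (355–431, 250–305), with a dot at (393,276). The base stops are at rows 112–130 and 492–503. A dark line, possibly the notch, crosses the strip at (388,382), and the gauge bar is at about (445,420).

```bash
python3 - <<'E'
from h import *
f=.64
for n,u,v,z in (('hTL',380,142,.082),('hTR',414,142,.082),('hBL',380,193,.082),('hBR',413,193,.082),('bTL',357,250,.076),('bTR',431,250,.076),('bBR',432,305,.076),('bBL',353,305,.076),('dot',393,276,.076),
 ('stTL',337,112,.048),('stTR',461,114,.048),('st2BL',335,503,.048),('st2BR',435,504,.048),('notch',388,382,.03),('gaugeL',411,408,.0735)):
    print(n,ray('w1.png',u*f,v*f,z).round(4))
i=cv2.imread('pics/w1.png')[60:330,200:320]
cv2.imwrite('pics/w1c.png',cv2.resize(i,None,fx=2.2,fy=2.2,interpolation=cv2.INTER_CUBIC)) if 0 else cv2.imwrite('pics/w1c.png',cv2.rotate(cv2.resize(i,None,fx=2.9,fy=2.9,interpolation=cv2.INTER_CUBIC),cv2.ROTATE_90_COUNTERCLOCKWISE))
E
```

```text
hTL [0.5215 0.1829 0.082 ]
hTR [0.5424 0.1843 0.082 ]
hBL [0.5233 0.1522 0.082 ]
hBR [0.5442 0.1536 0.082 ]
bTL [0.5101 0.114  0.076 ]
bTR [0.5593 0.1173 0.076 ]
bBR [0.5633 0.0795 0.076 ]
bBL [0.5092 0.0759 0.076 ]
dot [0.5352 0.098  0.076 ]
stTL [0.4905 0.2019 0.048 ]
stTR [0.5739 0.2062 0.048 ]
st2BL [ 0.4999 -0.1054  0.048 ]
st2BR [ 0.5838 -0.1008  0.048 ]
notch [ 0.5376 -0.0006  0.03  ]
gaugeL [ 5.55e-01 -4.00e-04  7.35e-02]
```

View pics/w1c.png

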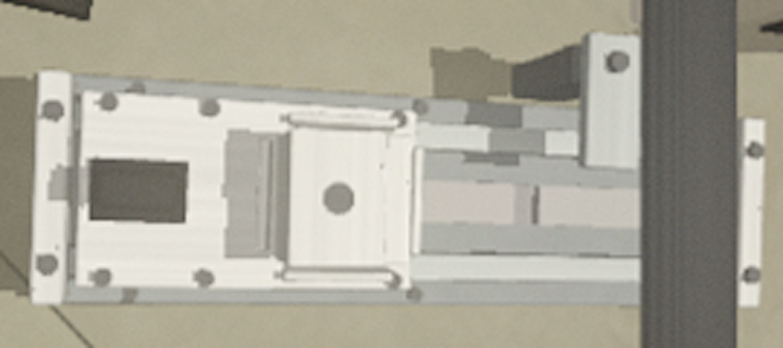

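```bash
python3 - <<'E'
from h import *
yaw=.032
def st(t): s=robot.state(); print(t,round(s['time'],2),s['tcp_pos'].round(4),s['ft_force'].round(1),s['moment'].round(2),round(s['finger_gap'],4))
robot.movep([.5354,.091,.12],down(yaw+np.pi/2))
robot.movel([.5354,.091,.070],rate=.06,threshold=6); st('down')
robot.grasp(); robot.dwell(.2); st('grasp')
robot.movel([.5354,.091,.135],rate=.06); robot.dwell(.2); st('lift')
im,T=snap('wrist','w2.png')
robot.movel([.5354,.091,.135],down(yaw+np.pi),rate=.05) if 0 else robot.movep([.5354,.091,.135],down(yaw+np.pi)); st('turn')
robot.dwell(.2)
im,T=snap('wrist','w3.png')
cv2.imwrite('pics/w23.png',cv2.resize(np.hstack([cv2.imread('pics/w2.png'),cv2.imread('pics/w3.png')]),(800,300),interpolation=cv2.INTER_AREA))
E
```

```text
down 4.21 [0.5356 0.091  0.0703] [ 0.5  0.1 -0.2] [-0.01  0.16  0.05] 0.088
grasp 5.07 [0.5353 0.091  0.07  ] [-1.  -0.2  2.4] [-0.13  0.26  0.02] 0.0495
lift 6.5 [0.5353 0.091  0.1348] [ 0.3  0.1 -1.4] [-0.12  0.06  0.  ] 0.0496
turn 7.95 [0.5354 0.091  0.135 ] [-0.2 -0.3 -1.4] [ 0.03 -0.03 -0.02] 0.0496
```

View pics/w23.png

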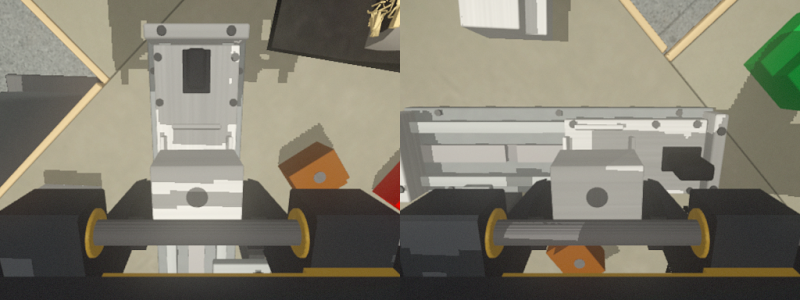

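The block is held straight and has been turned. In the second picture the image's up direction is -x, so the plain side is towards the robot and the step is towards the gauge. Lowering it now.

```bash
python3 - <<'E'
from h import *
yaw=.032
def st(t): s=robot.state(); print(t,round(s['time'],2),s['tcp_pos'].round(4),s['ft_force'].round(1),s['moment'].round(2),round(s['finger_gap'],4))
print(robot.movel([.5354,.091,.080],rate=.05,threshold=8)); st('a')
print(robot.movel([.5354,.091,.0695],rate=.02,threshold=8)); robot.dwell(.2); st('b')
im,T=snap('wrist','w4.png')
i=cv2.imread('pics/w4.png'); cv2.imwrite('pics/w4v.png',cv2.resize(i,(800,600),interpolation=cv2.INTER_CUBIC))
E
```

```text
False
a 9.45 [0.5356 0.091  0.0803] [ 0.2  1.  -1.3] [ 0.06 -0.01 -0.01] 0.0497
True
b 10.16 [0.5353 0.091  0.07  ] [-0.8  0.4  5.1] [-0.1   0.12 -0.05] 0.05
```

View pics/w4v.png

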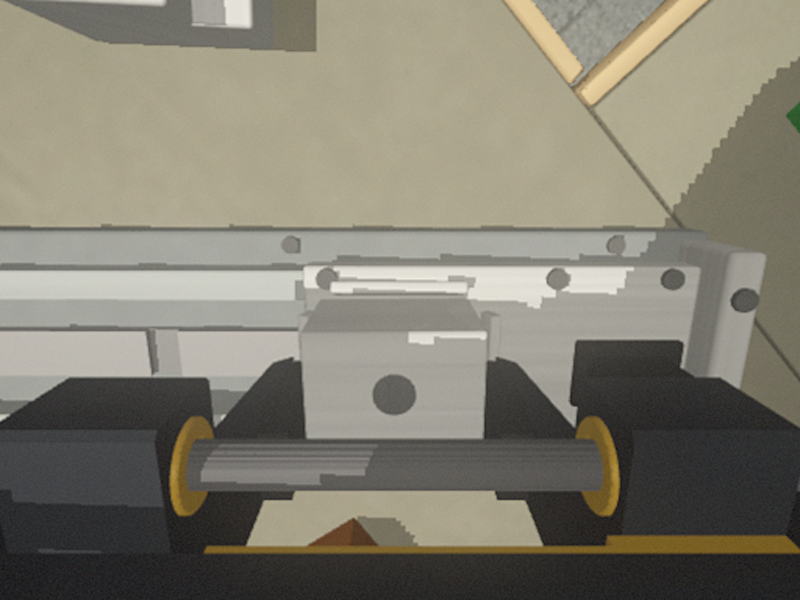

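```bash
python3 - <<'E'
from h import *
f=.64
for n,u,v,z in (('hand-y edge',574,341,.082),('hand+y edge',683,341,.082),('blk+y',485,390,.076),('blk-y',303,390,.076),('notchA',150,350,.012),('notchB',180,350,.012),('notchA',150,350,.018),('notchB',180,350,.018)):
    print(n,ray('w4.png',u*f,v*f,z).round(4))
E
```

```text
hand-y edge [0.5078 0.1335 0.082 ]
hand+y edge [0.5069 0.1609 0.082 ]
blk+y [0.5247 0.1136 0.076 ]
blk-y [0.5263 0.0641 0.076 ]
notchA [ 0.5414 -0.0098  0.012 ]
notchB [0.541  0.0024 0.012 ]
notchA [ 0.539  -0.0067  0.018 ]
notchB [0.5386 0.0051 0.018 ]
```

```bash
python3 - <<'E'
from h import *
f=.64
for n,u,v,z in (('h-y base',574,341,.04),('h+y base',683,341,.04),('h-y base2',571,404,.04)):
    print(n,ray('w4.png',u*f,v*f,z).round(4))
fn='w4.png'
a=np.array([.5354,.091,0]);Y=np.array([-np.sin(.032),np.cos(.032),0]);X=np.array([Y[1],-Y[0],0])
print((proj(fn,[a-7*.001*X+.078*Y+.014*s*Y+[0,0,z] for s in(-1,1) for z in(.04,.082)])/f).round(0))
E
```

```text
h-y base [0.5222 0.1505 0.04  ]
h+y base [0.521  0.1878 0.04  ]
h-y base2 [0.5459 0.1525 0.04  ]
[[585. 353.]
 [646. 410.]
 [666. 353.]
 [753. 411.]]
```

```bash
python3 - <<'E'
from h import *
yaw=.032
def st(t): s=robot.state(); print(t,round(s['time'],2),s['tcp_pos'].round(4),s['ft_force'].round(1),s['moment'].round(2),round(s['finger_gap'],4))
robot.movel([.5354,.0902,.070],rate=.01); st('bias')
robot.release(); robot.dwell(.2); st('open')
robot.movel([.5354,.0902,.13],rate=.06); st('up')
robot.movep([.5329,.18,.24],down(yaw+np.pi/2)); robot.dwell(.3); st('look')
im,T=snap('wrist','w5.png'); snap('side','s5.png')
i=cv2.imread('pics/w5.png'); cv2.imwrite('pics/w5v.png',cv2.resize(i,(800,600),interpolation=cv2.INTER_CUBIC))
E
```

```text
bias 10.47 [0.5354 0.0903 0.07  ] [-0.5  2.   2.6] [ 0.29  0.09 -0.07] 0.0497
open 11.38 [0.5354 0.0902 0.07  ] [ 0.6 -0.4  0.4] [ 0.05 -0.   -0.03] 0.0882
up 12.53 [0.5352 0.0902 0.1296] [-0.5 -0.9  0.5] [ 0.02  0.01 -0.02] 0.0881
look 14.37 [0.5329 0.1799 0.2399] [-0.1 -0.6  0.6] [-0.15  0.04 -0.03] 0.088
```

View pics/w5v.png

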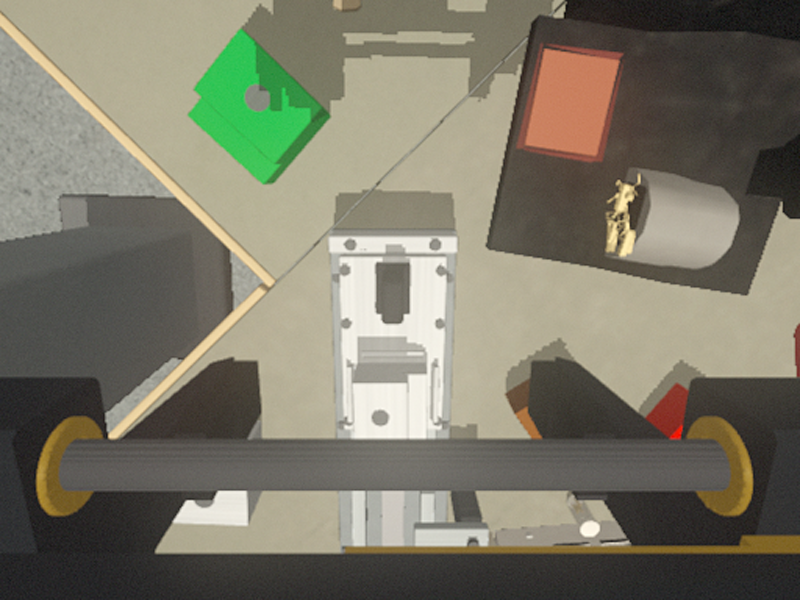

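```bash
python3 - <<'E'
from h import *
f=.64; fn='w5.png'
Y=np.array([-np.sin(.032),np.cos(.032),0]);X=np.array([Y[1],-Y[0],0])
a=np.array([.5354,.091,0])
for c in (a+.078*Y,):
  print(c,(proj(fn,[c+.007*i*X+.014*j*Y+[0,0,z] for z in(.04,.082) for i,j in((-1,1),(1,1),(1,-1),(-1,-1))])/f).round(0).tolist())
b=a
print((proj(fn,[b+x*X+y*Y+[0,0,.076] for x,y in((-.025,.025),(.011,.025),(.011,-.025),(-.025,-.025))])/f).round(0).tolist())
i=cv2.imread('pics/w5.png')[140:290,200:320]; i=cv2.resize(i,None,fx=3.9,fy=3.9,interpolation=cv2.INTER_CUBIC)
i=cv2.convertScaleAbs(i,alpha=1.0); cv2.imwrite('pics/w5c.png',(255*(i/255.)**.6).astype('uint8'))
E
```

```text
[0.53290443 0.16896007 0.        ] [[382.0, 266.0], [403.0, 267.0], [402.0, 306.0], [382.0, 306.0], [380.0, 280.0], [404.0, 280.0], [403.0, 324.0], [381.0, 324.0]]
[[354.0, 379.0], [409.0, 379.0], [408.0, 447.0], [355.0, 447.0]]
```

View pics/w5c.png

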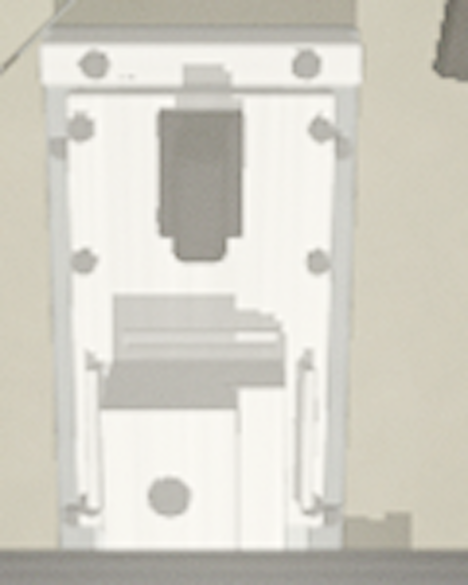

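The block is seated with its step on the +x side (right strip, crop columns 240–285). The handle edges match the prediction to within a pixel. Next I grip the handle and slide it.

```bash
cat > slide.py <<'E'
from h import *
yaw=.032
Y=np.array([-np.sin(yaw),np.cos(yaw),0]);X=np.array([Y[1],-Y[0],0])
c=np.array([.5329,.1690,.072])
def st(t):
    s=robot.state(); F=s['ft_force']; print(t,round(s['time'],2),'trav %.4f'%((c-s['tcp_pos'])@Y),'along %.1f lat %.1f z %.1f'%(-F@Y,F@X,F[2]),round(s['finger_gap'],4)); return -F@Y
E
python3 - <<'E'
from slide import *
robot.movep(c+[0,0,.05],down(yaw+np.pi/2))
robot.movel(c,rate=.06,threshold=6); st('down')
robot.grasp(); robot.dwell(.2); st('grasp')
for t in (.02,.05,.064):
    hit=robot.movel(c-t*Y,rate=.04,threshold=9); st(hit)
    if hit: break
else:
    hit=robot.movel(c-.078*Y,rate=.02,threshold=7); st(hit)
E
```

```text
down 15.99 trav -0.0000 along 0.1 lat 0.0 z -0.2 0.088
grasp 17.3 trav -0.0000 along 0.7 lat -5.9 z 3.5 0.014
False 17.95 trav 0.0200 along -0.0 lat -6.0 z 3.7 0.0136
False 18.85 trav 0.0497 along -1.6 lat -5.9 z 3.6 0.014
False 19.35 trav 0.0642 along 1.5 lat -6.0 z 4.5 0.0135
True 19.62 trav 0.0650 along 1.4 lat -0.6 z 3.8 0.0136
```

```bash
python3 - <<'E'
from slide import *
st('now'); robot.dwell(.3); st('later')
im,T=snap('wrist','w6.png'); snap('side','s6.png')
a=cv2.imread('pics/w6.png'); b=cv2.imread('pics/s6.png')[150:290,200:380]
a=cv2.resize(a,(480,360)); b=cv2.resize(b,(463,360),interpolation=cv2.INTER_CUBIC)
cv2.imwrite('pics/v6.png',cv2.resize(np.hstack([a,b]),(800,305)))
E
```

```text
now 19.62 trav 0.0650 along 1.4 lat -0.6 z 3.8 0.0136
later 19.93 trav 0.0650 along 2.2 lat 0.4 z 4.7 0.0133
```

View pics/v6.png

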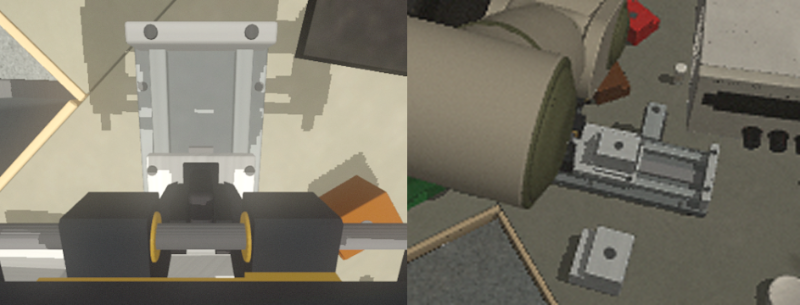

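The side view shows the block just short of the bar, with no contact. What tripped the threshold was the 6 N of lateral grip strain relaxing. I'll go on in small steps.

```bash
python3 - <<'E'
from slide import *
for t in np.arange(.068,.0791,.0035):
    hit=robot.movel(c-t*Y,rate=.02,threshold=7); robot.dwell(.05); a=st(hit)
    if hit: break
E
```

```text
True 20.28 trav 0.0665 along 2.4 lat -0.2 z 3.8 0.0136
```

```bash
python3 - <<'E'
from slide import *
for t in (.0670,.0675,.0680,.069):
    hit=robot.movel(c-t*Y,rate=.01,threshold=12); a=st(hit); robot.dwell(.1); a=st(hit)
    if hit or abs(a)>7: break
E
```

```text
False 20.57 trav 0.0666 along -0.1 lat -5.4 z 6.9 0.0136
False 20.67 trav 0.0666 along -0.4 lat -4.9 z 6.3 0.0139
False 20.92 trav 0.0668 along -2.1 lat -5.5 z 6.2 0.0141
False 21.02 trav 0.0669 along -2.2 lat -4.1 z 6.6 0.0137
False 21.27 trav 0.0673 along -3.3 lat -5.9 z 8.1 0.0139
False 21.37 trav 0.0673 along -2.3 lat -5.1 z 7.3 0.0136
False 21.62 trav 0.0684 along -1.6 lat -5.3 z 6.6 0.0138
False 21.72 trav 0.0684 along -1.5 lat -5.9 z 6.5 0.0137
```

```bash
sed -i 's/^c=.*/c=np.array([.5329,.1690,.0724])-.0008*X/' slide.py; python3 - <<'E'
from slide import *
for t in np.arange(.069,.1001,.001):
    hit=robot.movel(c-t*Y,rate=.012,threshold=12); robot.dwell(.08); a=st('%.4f %s'%(t,hit))
    if hit or a>1.9 or a<-6: break
E
```

```text
0.0690 False 22.05 trav 0.0686 along -4.5 lat 2.3 z -4.7 0.0138
0.0700 False 22.38 trav 0.0701 along -1.6 lat 4.3 z -8.6 0.0138
0.0710 False 22.72 trav 0.0712 along -0.7 lat 4.5 z -11.9 0.0136
0.0720 False 23.05 trav 0.0721 along -1.4 lat 6.1 z -13.1 0.0133
0.0730 False 23.38 trav 0.0731 along -1.1 lat 4.0 z -13.1 0.0138
0.0740 False 23.72 trav 0.0740 along -0.7 lat 5.3 z -12.9 0.0133
0.0750 False 24.05 trav 0.0750 along -1.2 lat 5.5 z -12.9 0.0137
0.0760 False 24.38 trav 0.0759 along -1.7 lat 4.7 z -12.6 0.0135
0.0770 False 24.72 trav 0.0771 along -1.6 lat 4.2 z -13.2 0.0139
0.0780 False 25.05 trav 0.0780 along -1.3 lat 5.0 z -12.2 0.0137
0.0790 False 25.38 trav 0.0790 along -2.0 lat 4.7 z -13.3 0.0133
0.0800 False 25.72 trav 0.0799 along -2.1 lat 4.7 z -13.1 0.014
0.0810 False 26.05 trav 0.0810 along -0.7 lat 4.8 z -12.8 0.0134
0.0820 False 26.38 trav 0.0820 along -1.4 lat 5.3 z -12.8 0.0133
0.0830 False 26.72 trav 0.0833 along 0.6 lat 4.4 z -12.7 0.0141
0.0840 False 27.05 trav 0.0842 along -0.3 lat 4.5 z -13.8 0.0141
0.0850 False 27.38 trav 0.0853 along 0.9 lat 5.4 z -13.6 0.0136
0.0860 False 27.72 trav 0.0864 along 1.8 lat 4.9 z -13.0 0.0138
0.0870 False 28.05 trav 0.0874 along 1.8 lat 5.0 z -14.8 0.0139
0.0880 False 28.38 trav 0.0882 along 0.8 lat 4.9 z -13.5 0.0135
0.0890 False 28.72 trav 0.0890 along -0.8 lat 6.5 z -13.8 0.0138
0.0900 False 29.05 trav 0.0899 along -1.3 lat 5.2 z -13.4 0.0134
0.0910 False 29.38 trav 0.0905 along -5.0 lat 5.6 z -13.5 0.0136
0.0920 False 29.72 trav 0.0913 along -6.3 lat 5.6 z -13.1 0.0135
```

The notch showed clearly: the slide was pulled forward from about 0.083 to 0.088 and has been held back since about 0.0905. I'll relax back to the centre and remove the side and upward strain.

```bash
sed -i 's/^c=.*/c=np.array([.5329,.1690,.0721])-.0004*X/' slide.py; python3 - <<'E'
from slide import *
for t in (.0910,.0900,.0895,.0890,.0885,.0880):
    robot.movel(c-t*Y,rate=.008); robot.dwell(.15); a=np.mean([st('%.4f'%t)])
    if a>2.5: break
E
```

```text
0.0910 30.16 trav 0.0908 along -3.7 lat -2.4 z -6.8 0.0137
0.0900 30.58 trav 0.0901 along 0.1 lat -5.5 z -5.8 0.0136
0.0895 30.98 trav 0.0897 along 2.1 lat -5.2 z -5.9 0.0137
0.0890 31.38 trav 0.0893 along 3.3 lat -6.1 z -6.4 0.0138
```

```bash
python3 - <<'E'
from slide import *
robot.movel(c-.0898*Y,rate=.008); robot.dwell(.5)
for k in range(4): st('rest'); robot.dwell(.2)
snap('side','s7.png'); im,T=snap('wrist','w7.png')
b=cv2.imread('pics/s7.png')[150:290,200:380]
cv2.imwrite('pics/v7.png',cv2.resize(b,(770,600),interpolation=cv2.INTER_CUBIC))
E
```

```text
rest 32.13 trav 0.0896 along -0.7 lat -5.1 z -5.5 0.0133
rest 32.33 trav 0.0897 along -0.8 lat -4.8 z -5.8 0.0139
rest 32.53 trav 0.0897 along -1.4 lat -5.2 z -6.0 0.0137
rest 32.73 trav 0.0896 along -1.1 lat -5.6 z -5.8 0.0139
```

View pics/v7.png

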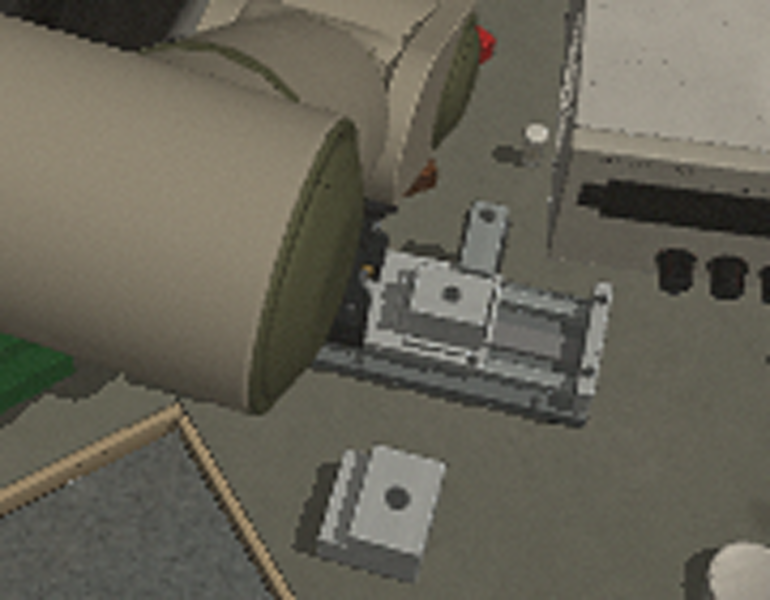

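The view shows the bar inside the block's step at about (480,270), the block flat in the nest, and the slide well short of the end stop at about (600,340). The forces are steady and small, so I'm handing in.

```bash
python3 -c "
from slide import *
print(robot.hand_in()); st('end')"
```

```text
the job is handed in; nothing more can be done
None
the job is handed in; nothing more can be done
```

I lifted the block out, gave it a quarter turn anticlockwise and set it back in the nest. Then I gripped the handle, moved the slide to the notch and handed in with the fingers still closed on it. The job took about 33 s of the 69 s allowed.

**Block:** it touched the nest floor at the same gripper height at which I first gripped it (TCP z 0.070 m). The pictures show it flat, with its step on the +x side and the gauge bar inside the step.

**Notch:** the slide was pulled forward from about 0.083 to 0.088 m of travel and held back from about 0.0905 m. After passing the centre by 1–2 mm, still inside the notch, I eased back to 0.0897 m. The slide stood still there, with about −1 N along the rail, well short of the 0.15 m end stop.

**Checks that disagreed or stayed open:**
- Two force-threshold stops at 0.065 and 0.0665 m of travel were false alarms. A picture after the first showed the block clear of the bar. They came from sideways strain in the grip and the slide sticking.
- About 5 N of sideways and 6 N of vertical strain from the grip was still there at the end, and was steady.
- The ball itself can't be seen, so its seating rests on the forces. Adding 6 mm to where the pull began puts the centre near 0.0887 m, against 0.0895–0.090 m from where the force crosses zero. I went with the zero crossing.

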